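# Sweep washers through the gate of a sorting board

## Robot

A 6-joint arm with a two-finger parallel gripper is mounted at the origin on the work surface. World frame = base frame: x ahead of the robot, y to its left, z up, the work surface at z = 0. Lengths are in mm, angles in rad, forces in N, time in s.
With the tool pointing down it reaches from about 350 to 875 mm from the base axis. Payload 4.2 kg.
Tool frame: the origin (TCP) lies at the very end of the fingers, on their centre line; the grasp point (between the pads) lies 19 mm behind it; z points along the fingers, y is the direction in which the jaws open and shut (so a half turn about z gives the same grasp; the last joint's range is limited). The gripper opens to 85 mm and grips with 20 to 120 N. Pads are 22 mm wide; open, the fingers measure 114 mm over their backs; the gripper's body (76 mm by 85 mm) begins 54 mm behind the grasp point. The pads swing forward as they close: fully open they stand 13 mm farther back than shut.
Start: joints at [-0.928, 0.385, 0.008, 0, -1.194, -0.259], TCP at [234.043, -579.503, 231.312] pointing down, gripper open.
Joint ranges: [-3.14, 3.14], [-1.21, 2.06], [-1.07, 1.41], [-3.16, 2.05], [-2.99, -0.16], [-3.1, 3.1]. Speed limits (rad/s): [2.79, 2.79, 3.14, 3.14, 3.14, 3.14].

## Interface

Orientations are given as a unit quaternion [x, y, z, w].
In Python, from bench import arm, optics, job gives the robot as it stands.
- The arm moves only by the tool send_rows, never from a script. Its argument "steps" is a list that holds one entry, the list of rows, each a list of 5 numbers: the shift along the tool's x, y, z in cm, then the turn about the tool's z in rad, then the opening, from 0 (shut) to 1 (fully open). A call has 1 to 10 rows; each row shifts and turns the pose as measured when the row begins, along the tool's axes as they then stand; what a row does not reach is not made up. A row lasts 1/12 s, in which the tool goes at most 41.7 mm and 7.16 degrees, less where a joint would pass 70% of its speed; a pose out of reach is approached as far as the arm can. A call with a gripper value outside its range is refused whole. The fingers move at their own pace and stop on an object; the grip force is fixed at half the most. Time passes only in rows, so rows that do not move let the fingers close. It gives the time, the measured TCP pose, the force and the opening at its end, in the units of the state.
- arm.read_state(): the state, without advancing time (a new reading comes with each control period).
- optics.get_image(name): name is "scene" or "top" or "wrist"; returns (picture, depth): 480x640x3 uint8, blue, green, red; 480x640 float32, mm along the optical axis (not along the pixel's ray), 0 where there is no reading.
- optics.get_calibration(name): a dict with "K" (3x3 intrinsics, pixels), "k1" (the pictures are not rectified: a ray, as slopes to the right and down, at radius r is drawn at 1 + k1 r^2 times it, then the intrinsics apply), "rvec" (rotation vector, rad) and "tvec" (3), from world to camera coordinates, as OpenCV has them; the wrist camera has in their place "hand_eye" (4x4, takes a point from camera to tool coordinates, whose origin is the TCP and whose axes are the flange's). Camera axes: x right, y down, z forward; pixel columns grow to the right and rows downward; lengths in mm; the calibration is good to about 2 mm. A picture is of the moment at which its call begins: read the wrist's pose just before it. get_calibration takes no time and is no camera call.
- job.job_done(): hands the job in, once; it reports no verdict.
The state is a dict: "clock": time; "joints": joint angles; "joint_vel": joint speeds; "joint_efforts": joint torques, N m; "position": TCP position; "ee_rot": TCP orientation; "contact_force": force on the tool from outside, world axes, zero at the start; "wrist_torque": the same for the moment, N m; "gripper_width": finger opening in mm.
Only numpy, scipy, OpenCV 4.12 (cv2) and the standard library are available. Lean on these libraries where they do the work, as an engineer would, in place of code of your own. Each camera call takes 0.05 s, during which the arm holds its last target. There are 200 camera calls.

## Task

On the wooden sorting board, sweep the three round steel washers with your fingertips, one at a time, through the narrow gate in the fence so that each drops into the slot behind it. Push them only, never lift them off the board, and leave the square plate, the bottle cap and the bottle and jar on the board where they are.

Things in the scene. Friction and masses are not known exactly. Their poses are not given: they have to be found in the camera images.
- sorter: fixed brown wooden sorting board, a solid block 300 x 340 x 85 mm; its flat deck is 85 mm above the bench, without rims. Origin on the bench; own x runs along the sweep direction through the gate (roughly away from the robot), y across, z up. It reaches from x -155 to +145 and y -170 to +170 mm. A dark wood fence stands across the deck at x 60 to 68 mm, broken only by the gate
- gate (a point): middle of the gate at deck height, on the lip where the deck ends and the slot begins (sorter's x +60, y 0, z +85 mm); same axes as the sorter. The gate is a 46 mm wide gap in the fence, centred at y 0; the fence is 8 mm thick and 16 mm higher than the deck
- slot (a point): centre of the slot's mouth (sorter's x +90, y 0, z +85 mm): a straight-walled pocket open at the top, x 60 to 120, y -23 to +23, 77 mm deep, beginning right in the gate. A washer tips in once its centre is past the lip
- washer_a: round steel washer, 36 mm outside, 17 mm hole, 8 mm thick, about 50 g, lying flat and loose on the deck before the fence; origin at the centre of its underside, z up; the three are alike. At the start things on the deck stand at least 50 mm apart, centre to centre
- washer_b: round steel washer, 36 mm outside, 17 mm hole, 8 mm thick, about 50 g, lying flat and loose on the deck before the fence; origin at the centre of its underside, z up; the three are alike. At the start things on the deck stand at least 50 mm apart, centre to centre
- washer_c: round steel washer, 36 mm outside, 17 mm hole, 8 mm thick, about 50 g, lying flat and loose on the deck before the fence; origin at the centre of its underside, z up; the three are alike. At the start things on the deck stand at least 50 mm apart, centre to centre
- square_plate: square steel plate 36 x 36 x 8 mm with a 16 mm hole, lying on the deck among the washers; to be left alone; origin at the centre of its underside
- cap: black plastic bottle cap, 34 mm diameter, 26 mm high, standing on the deck among the washers; to be left alone; origin at the centre of its underside
- glue: small amber bottle, 34 mm diameter, 85 mm high, standing on the board beside the slot, behind the fence; to be left alone; origin at the centre of its underside
- jar: small white jar, 44 mm diameter, 50 mm high, standing on the board on the other side of the slot, behind the fence; to be left alone; origin at the centre of its underside
Things that resemble listed ones, but are neither listed nor needed, are in the scene too. Leave any orange or yellow look-alike of the washer_a alone.

How it is judged:
By the outcome, as a careful person would: the job done as asked, in the order asked, and still so for the second after the job is handed in, with the robot touching nothing.
It also fails if it takes over 72 s, if anything falls off the work surface, if the arm or the gripper's body presses on something with over 40 N, if the wrist force passes 120 N, or if a joint passes its speed limit or range.

## Working session

There is one attempt and no reset: what is moved stays moved. The work goes in short steps, Python scripts to look and compute and a tool call to move; the robot and the scene stay as the last step left them, time stands still between calls to the robot, and variables do not carry over. Pictures are saved under pics/ and viewed, about 8 in all and at most 12, crops included, and the job is handed in when it is done.

Besides the shell and the picture viewer there is one more tool, called as a command line: name --argument value ..., lists and objects as JSON in quotes. send_rows: Moves the arm, as the interface text tells. Its arguments: {"type":"object","properties":{"steps":{"type":"array","items":{"type":"array","items":{"type":"array","items":{"type":"number"}}}}},"required":["steps"]}

```bash
mkdir -p pics; ls; python3 - <<'E'
from bench import arm, optics
import cv2
print(arm.read_state())
for n in("scene","top","wrist"):
    c=optics.get_calibration(n);print(n,c)
im,d=optics.get_image("top");cv2.imwrite("pics/top.png",im)
im2,d=optics.get_image("scene");cv2.imwrite("pics/scene.png",im2)
E
```

```text
pics
{'clock': 0.0, 'joints': array([-9.28417537e-01,  3.85553643e-01,  6.61406070e-03, -5.12800985e-04,
       -1.19400399e+00, -2.58637264e-01]), 'joint_vel': array([ 2.32760214e-04,  6.68508541e-05, -4.72381868e-04, -1.43149729e-03,
       -4.84673838e-04,  2.99348536e-04]), 'joint_efforts': array([ 1.13143960e-03, -3.92290413e+01,  1.88405871e+01,  4.18619290e+00,
       -4.59891802e-03,  3.94524392e-06]), 'position': array([ 233.81397479, -578.97765738,  230.21669588]), 'ee_rot': array([-1.90602684e-01,  9.81666648e-01,  1.07026800e-03, -2.52943978e-04]), 'contact_force': array([-0.36224936, -0.32462199,  0.04325701]), 'wrist_torque': array([ 0.01737152, -0.02355386, -0.04993675]), 'gripper_width': 85.3554389863357}
scene {'K': array([[583.91571131,   0.        , 323.49121107],
       [  0.        , 583.91571131, 232.17620748],
       [  0.        ,   0.        ,   1.        ]]), 'k1': -0.11126948501739098, 'rvec': array([ 1.7822867 ,  1.66309736, -0.72195871]), 'tvec': array([ -58.3208887 , -294.41858537, 1240.78247534])}
top {'K': array([[607.05837707,   0.        , 325.32505239],
       [  0.        , 607.05837707, 244.37212184],
       [  0.        ,   0.        ,   1.        ]]), 'k1': 0.02784750976312836, 'rvec': array([ 2.14628165, -2.09623848,  0.1900763 ]), 'tvec': array([ -4.62067607, 519.8792834 , 927.07132927])}
wrist {'K': array([[398.50779463,   0.        , 314.12786026],
       [  0.        , 398.50779463, 235.4666555 ],
       [  0.        ,   0.        ,   1.        ]]), 'k1': 0.01607812058744547, 'hand_eye': array([[ 3.80795586e-04, -9.64646191e-01, -2.63548061e-01,
         6.60831300e+01],
       [ 9.99999894e-01,  2.98717828e-04,  3.51505262e-04,
         5.10112765e-01],
       [-2.60351708e-04, -2.63548167e-01,  9.64646202e-01,
        -1.42144088e+02],
       [ 0.00000000e+00,  0.00000000e+00,  0.00000000e+00,
         1.00000000e+00]])}
```

View pics/top.png

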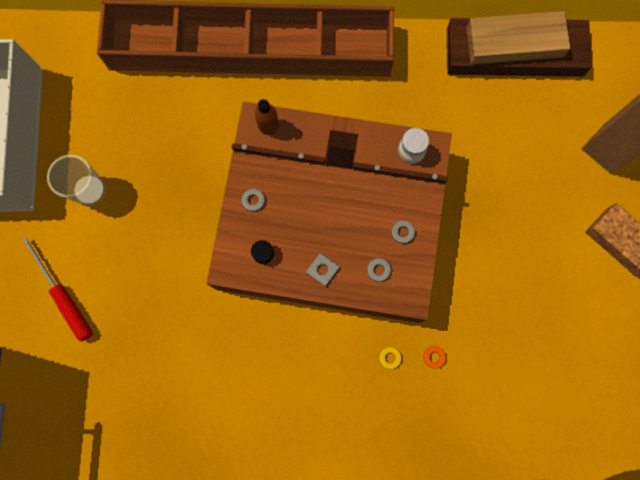

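View pics/scene.png

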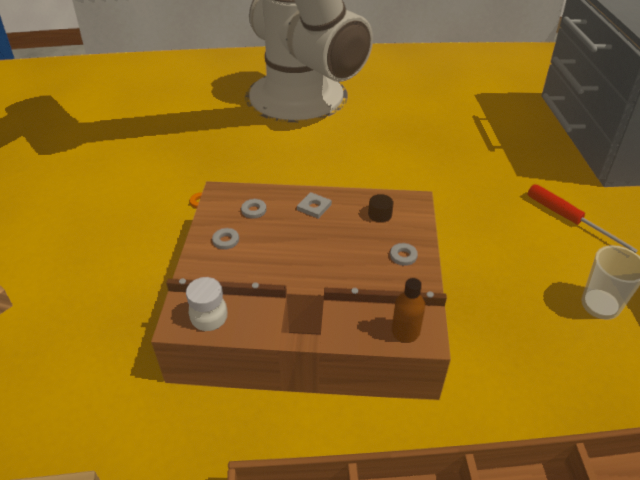

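Top view: the grey round washers are at (253,200), (403,232) and (379,269). The square plate is at (322,269), the cap at (262,252), and the yellow and orange look-alike rings are off the board at (390,358) and (434,357). The gate is near (342,160). Next I'll measure these and confirm in an enlarged crop.

```bash
cat > h.py <<'E'
import numpy as np, cv2
from bench import arm, optics
def ray(n,uv,z):
    """pixels -> world points on plane z (fixed cameras)"""
    c=optics.get_calibration(n);K=c["K"]
    p=(np.atleast_2d(uv).astype(float)-K[:2,2])/K[0,0]
    q=p.copy()
    for _ in range(20): q=p/(1+c["k1"]*(q**2).sum(1,keepdims=True))
    R=cv2.Rodrigues(c["rvec"])[0];o=-R.T@c["tvec"]
    d=np.c_[q,np.ones(len(q))]@R
    return o+d*((z-o[2])/d[:,2])[:,None]
def blobs(im,lo=60):
    h=cv2.cvtColor(im,cv2.COLOR_BGR2HSV)
    m=((h[...,1]<70)&(h[...,2]>lo)).astype(np.uint8)
    n,l,s,c=cv2.connectedComponentsWithStats(m)
    return [(c[i],s[i]) for i in range(1,n) if 60<s[i][4]<3000]
E
python3 - <<'E'
from h import *
im=cv2.imread("pics/top.png")
for c,s in blobs(im):
    if 200<c[0]<460 and 90<c[1]<320: print(np.round(c,1),s,ray("top",(s[:2]+s[2:4]/2-.5),93)[0].round(1))
print(ray("top",[(243,104),(451,134),(428,317),(209,284)],85).round(1))
print("cap top",ray("top",(262,252),111).round(1))
cv2.imwrite("pics/crop.png",cv2.resize(im[95:325,200:460],None,fx=3,fy=2.6,interpolation=cv2.INTER_CUBIC)[:598])
E
```

```text
[413.4 144.9] [399 128  30  35 771] [ 674.1 -127.9   93. ]
[253.1 199.8] [242 189  23  22 285] [579.8 121.3  93. ]
[402.8 231.6] [392 221  23  22 298] [ 534.4 -111.6   93. ]
[322.3 269.4] [307 254  32  32 446] [472.5  10.6  93. ]
[378.7 269.5] [368 259  23  22 298] [474.5 -75.2  93. ]
[[ 740.2  145.6   85. ]
 [ 696.6 -188.7   85. ]
 [ 405.1 -150.2   85. ]
 [ 447.3  183.3   85. ]]
cap top [[494.3 101.7 111. ]]
```

View pics/crop.png

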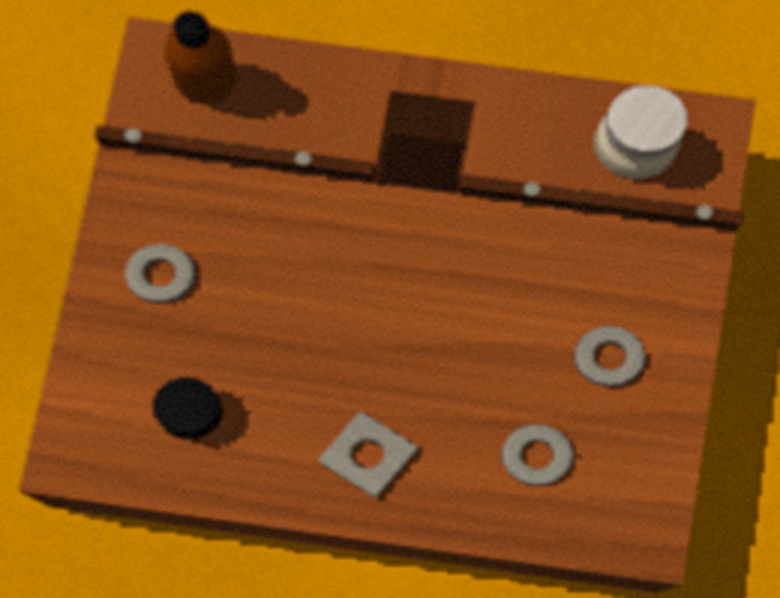

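The crop confirms it: three round grey washers are at crop px (160,272), (610,356) and (537,455). The square plate (368,454) and the cap (187,407) stay put, and the gate lies between crop (378,180) and (461,188). My plan is to push each washer with slightly open fingertips, which makes a stable two-point cup. Each goes to the centreline first, then straight through the gate.

```bash
cat >> h.py <<'E'
YAW=-0.130; O=np.array([577.3,-3.1])
U=np.array([np.cos(YAW),np.sin(YAW)]); V=np.array([-U[1],U[0]])
def w2s(p): d=np.asarray(p)[:2]-O; return np.array([d@U,d@V])
def s2w(p): return O+p[0]*U+p[1]*V
def plan(target,z,psi_s=None):
    """target TCP in sorter xy, z world; psi_s: wanted heading of tool x in the sorter frame, deg"""
    from scipy.spatial.transform import Rotation as R
    s=arm.read_state(); M=R.from_quat(s["ee_rot"]).as_matrix()
    psi=np.degrees(np.arctan2(M[1,0],M[0,0])); print("t",round(s["clock"],2),"tcp_s",w2s(s["position"]).round(1),"z",s["position"][2].round(1),"psi_s",round(psi-np.degrees(YAW),1),"w",round(s["gripper_width"],1),"F",s["contact_force"].round(1))
    a=psi
    if psi_s is not None:
        a=psi_s+np.degrees(YAW); t=-((a-psi+180)%360-180); print("turn rad",round(np.radians(t),3))
    a=np.radians(a); x=np.array([np.cos(a),np.sin(a)]); y=np.array([x[1],-x[0]])
    d=s2w(target)-s["position"][:2]
    print("after turn: x,y,z cm",(d@x/10).round(2),(d@y/10).round(2),((s["position"][2]-z)/10).round(2))
E
python3 - <<'E'
from h import *
for q in [(326,164.2),(353.7,167.3)]: print("lip",w2s(ray("top",q,85)[0]).round(1))
for p in [(579.8,121.3),(534.4,-111.6),(474.5,-75.2),(472.5,10.6),(494.3,101.7)]: print(w2s(p).round(1))
plan((-34,-147.5),130,80.7-180)
E
```

```text
lip [62.7 20.7]
lip [ 64.3 -23.3]
[-13.6 123.7]
[ -28.5 -113.1]
[-92.6 -84.8]
[-105.7   -0. ]
[-95.9  93.2]
t 0.1 tcp_s [-265.9 -615.6] z 230.3 psi_s -150.6 w 85.2 F [ 0.7 -1.   0.2]
turn rad -0.895
after turn: x,y,z cm -49.94 -15.32 10.03
```

send_rows --steps '[[[0,0,0,-0.12,0.19],[0,0,0,-0.12,0.19],[0,0,0,-0.12,0.19],[0,0,0,-0.12,0.19],[0,0,0,-0.12,0.19],[0,0,0,-0.12,0.19],[0,0,0,-0.12,0.19],[0,0,0,-0.06,0.19]]]'

```text
clock: 0.77
position: [232.7, -576.4, 224.8]
ee_rot: [-0.614, 0.789, 0.006, 0.001]
contact_force: [-0.8, -0.1, 0.9]
gripper_width: 16.1
```

send_rows --steps '[[[-3.5,-1.2,0,0,0.19],[-3.5,-1.2,0,0,0.19],[-3.5,-1.2,0,0,0.19],[-3.5,-1.2,0,0,0.19],[-3.5,-1.2,0,0,0.19],[-3.5,-1.2,0,0,0.19],[-3.5,-1.2,0,0,0.19],[-3.5,-1.2,0,0,0.19]]]'

```text
clock: 1.43
position: [395.4, -322.9, 220.8]
ee_rot: [-0.609, 0.793, 0.011, 0.001]
contact_force: [0.0, -0.4, 0.4]
gripper_width: 16.2
```

```bash
python3 -c "
from h import *
plan((-34,-147.5),120,80.7-180)"
```

```text
t 1.43 tcp_s [-138.9 -340.7] z 220.8 psi_s -97.5 w 16.2 F [ 0.  -0.4  0.4]
turn rad 0.031
after turn: x,y,z cm -20.76 -7.23 10.08
```

send_rows --steps '[[[-3,-1.1,1.2,0.03,0.19],[-3,-1.1,1.2,0,0.19],[-3,-1.1,1.2,0,0.19],[-3,-1.1,1.2,0,0.19],[-3,-1,1.2,0,0.19],[-3,-1,1.2,0,0.19],[-2.7,-0.8,1.2,0,0.19],[0,0,0.5,0,0.19],[0,0,0,0,0.19]]]'

```text
clock: 2.18
position: [528.8, -126.9, 128.9]
ee_rot: [-0.6, 0.8, 0.011, 0.0]
contact_force: [-0.8, -0.1, -0.1]
gripper_width: 16.4
```

```bash
python3 -c "
from h import *
plan((-34,-147.5),90,80.7-180)
im,d=optics.get_image('wrist');cv2.imwrite('pics/w1.png',im)"
```

```text
t 2.18 tcp_s [ -32.  -129.1] z 128.9 psi_s -98.8 w 16.4 F [-0.8 -0.1 -0.1]
turn rad 0.009
after turn: x,y,z cm 1.85 -0.1 3.89
```

View pics/w1.png

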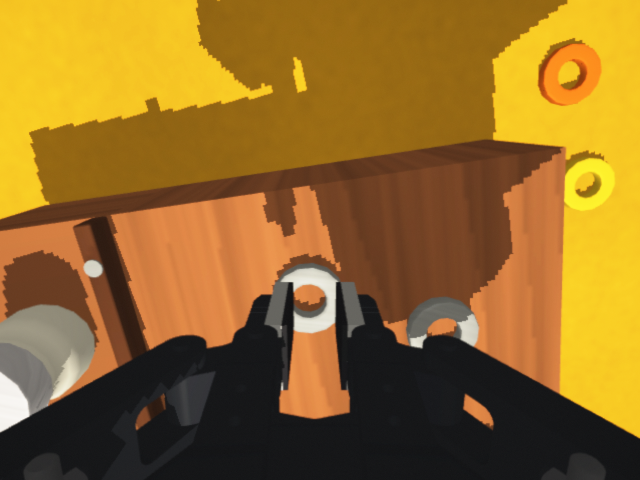

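The wrist view shows the fingertips around (280–350, 285), with this washer's centre at about (309,298). I'll cross-check its position by casting that pixel onto the deck plane.

```bash
cat >> h.py <<'E'
def wray(uv,z,s):
    from scipy.spatial.transform import Rotation as R
    c=optics.get_calibration("wrist");K=c["K"];H=c["hand_eye"];M=R.from_quat(s["ee_rot"]).as_matrix()
    p=(np.atleast_2d(uv)-K[:2,2])/K[0,0];p=p/(1+c["k1"]*(p**2).sum(1,keepdims=True))
    o=M@H[:3,3]+s["position"]; d=np.c_[p,np.ones(len(p))]@(M@H[:3,:3]).T
    return o+d*((z-o[2])/d[:,2])[:,None]
E
python3 - <<'E'
from h import *
s=arm.read_state()
for n,q in dict(w2=(309,299),w3=(443,332)).items(): print(n,w2s(wray(q,93,s)[0]).round(1))
from scipy.spatial.transform import Rotation as R
c=optics.get_calibration("wrist");H=np.linalg.inv(c["hand_eye"])
p=H[:3,3];print("TCP pixel",c["K"]@p/p[2])
E
```

```text
w2 [ -27.5 -114.5]
w3 [-90.8 -86. ]
TCP pixel [314.44448439 302.77511109   1.        ]
```

send_rows --steps '[[[1.9,-0.1,0,0,0.19],[0,0,1.5,0,0.19],[0,0,1.5,0,0.19],[0,0,0.9,0,0.19],[0,0,0,0,0.19]]]'

```text
clock: 2.65
position: [523.3, -149.8, 91.9]
ee_rot: [-0.598, 0.801, 0.009, 0.002]
contact_force: [1.1, 0.5, -0.5]
gripper_width: 16.2
```

send_rows --steps '[[[0,0,0.2,0,0.19],[0,0,0.0,0,0.19]]]'

```text
clock: 2.82
position: [523.0, -151.2, 90.6]
ee_rot: [-0.598, 0.802, 0.008, 0.002]
contact_force: [-1.0, 0.3, -0.1]
gripper_width: 16.2
```

```bash
python3 -c "
from h import *
plan((-9.5-27*.161,-1-27*.987),87,80.7-180)"
```

```text
t 2.82 tcp_s [ -34.6 -153.8] z 90.6 psi_s -99.1 w 16.2 F [-1.   0.3 -0.1]
turn rad 0.003
after turn: x,y,z cm -12.79 -0.01 0.36
```

send_rows --steps '[[[0,0,0.3,0,0.19],[-1.2,0,0.02,0,0.19],[-1.2,0,0.02,0,0.19],[-1.2,0,0.02,0,0.19],[-1.2,0,0.02,0,0.19],[-1.2,0,0.02,0,0.19],[-1.2,0,0.02,0,0.19],[-1.2,0,0.02,0,0.19],[-1.2,0,0.02,0,0.19],[-1,0,0,0,0.19]]]'

```text
clock: 3.65
position: [557.8, -39.3, 90.3]
ee_rot: [-0.598, 0.801, 0.006, 0.004]
contact_force: [-0.4, -0.3, 0.4]
gripper_width: 16.3
```

```bash
python3 -c "
from h import *
plan((-9.5-27*.161,-1-27*.987),87,80.7-180)
im,d=optics.get_image('wrist');cv2.imwrite('pics/w2.png',im)"
```

```text
t 3.65 tcp_s [-14.7 -38.4] z 90.3 psi_s -99.1 w 16.3 F [-0.4 -0.3  0.4]
turn rad 0.004
after turn: x,y,z cm -1.08 0.09 0.33
```

View pics/w2.png

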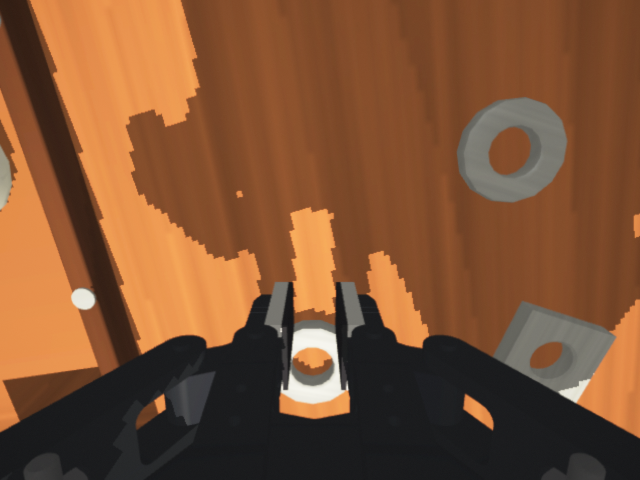

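The washer was pushed along. It now sits at px (313,361), just ahead of the fingertips and centred in the cup. I'll check its offset from the TCP.

```bash
python3 - <<'E'
from h import *
s=arm.read_state()
print(w2s(wray((313,361),93,s)[0]).round(1), w2s(s["position"]).round(1))
E
```

```text
[ -9.7 -13.3] [-14.  -37.1]
```

send_rows --steps '[[[0,0,0.35,0,0.19],[-0.6,0,0.05,0,0.19],[-0.5,0,0,0,0.19],[0,0,0,0,0.19]]]'

```text
clock: 4.03
position: [562.1, -25.4, 86.0]
ee_rot: [-0.599, 0.801, 0.006, 0.005]
contact_force: [-0.3, -0.2, 0.8]
gripper_width: 16.0
```

```bash
python3 - <<'E'
from h import *
plan((-9.5-27*.161,-1-27*.987),87,80.7-180)
E
```

```text
t 4.03 tcp_s [-12.2 -24.1] z 86.0 psi_s -98.9 w 16.0 F [-0.3 -0.2  0.8]
turn rad 0.006
after turn: x,y,z cm 0.38 0.1 -0.1
```

send_rows --steps '[[[0.6,0,-0.5,0,0.19],[1,0,-2,0,0.19],[0,0,-1,0.12,0.19],[0,0,0,0.12,0.19],[0,0,0,0.12,0.19],[0,0,0,0.12,0.19],[0,0,0,0.12,0.19],[0,0,0,0.12,0.19],[0,0,0,0.12,0.19],[0,0,0,0.12,0.19]]]'

```text
clock: 4.87
position: [555.4, -49.0, 126.0]
ee_rot: [-0.143, 0.99, 0.008, 0.002]
contact_force: [-0.3, 0.1, 0.2]
gripper_width: 16.2
```

send_rows --steps '[[[0,0,0,0.12,0.19],[0,0,0,0.12,0.19],[0,0,0,0.12,0.19],[0,0,0,0.09,0.19],[0,0,0,0,0.19]]]'

```text
clock: 5.28
position: [554.2, -53.3, 128.4]
ee_rot: [0.094, 0.996, 0.008, 0.001]
contact_force: [-0.9, -0.4, -0.1]
gripper_width: 16.1
```

```bash
cat >> h.py <<'E'
def wwash(name):
    """grey blobs in the wrist view, in the sorter frame"""
    s=arm.read_state(); im,_=optics.get_image("wrist"); cv2.imwrite("pics/"+name,im)
    g=cv2.cvtColor(im,cv2.COLOR_BGR2HSV); m=((g[...,1]<60)&(g[...,2]>75)).astype(np.uint8)
    for c in cv2.findContours(m,cv2.RETR_EXTERNAL,cv2.CHAIN_APPROX_NONE)[0]:
        if cv2.contourArea(c)>800:
            h=cv2.convexHull(c); (x,y),r=cv2.minEnclosingCircle(h); x2,y2,w,b=cv2.boundingRect(h)
            print("px",round(x),round(y),"r",round(r,1),"fill",round(cv2.contourArea(h)/np.pi/r/r,2),"sorter",w2s(wray((x,y),92,s)[0]).round(1))
E
python3 - <<'E'
from h import *
plan((-40,-1),110,-180)
wwash("w3.png")
E
```

```text
t 5.28 tcp_s [-16.4 -52.8] z 128.4 psi_s 176.6 w 16.1 F [-0.9 -0.4 -0.1]
turn rad -0.059
after turn: x,y,z cm 2.36 5.18 1.84
px 427 279 r 37.3 fill 0.93 sorter [-9.   2.5]
px 227 109 r 44.2 fill 0.91 sorter [-91.8 -84.3]
px 426 63 r 63.7 fill 0.66 sorter [-105.3    0.4]
```

View pics/w3.png

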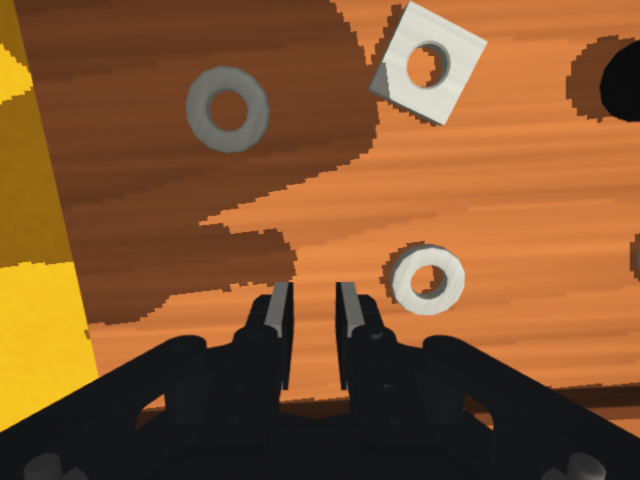

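The wrist view shows washer 2 at px (428,280), the plate at (428,63) and washer 3 at (228,109), with the black cap at the right edge. I'll keep this heading, since it aims at the gate.

```bash
python3 - <<'E'
from h import *
plan((-44,4.5),88)
plan((44,-0.7),88)
E
```

```text
t 5.33 tcp_s [-16.3 -52.8] z 128.4 psi_s 176.8 w 16.1 F [-0.7  0.8  0.9]
after turn: x,y,z cm 3.08 5.57 4.04
t 5.33 tcp_s [-16.3 -52.8] z 128.4 psi_s 176.8 w 16.1 F [-0.7  0.8  0.9]
after turn: x,y,z cm -5.73 5.54 4.04
```

send_rows --steps '[[[1.6,0,0,0,0.19],[1.5,1.4,0,0,0.19],[0,2.1,0,0,0.19],[0,2.1,0,0,0.19],[0,0,0,0,0.19]]]'

```text
clock: 5.75
position: [532.5, 5.7, 130.4]
ee_rot: [0.089, 0.996, 0.008, 0.001]
contact_force: [0.1, 0.3, -0.3]
gripper_width: 16.2
```

```bash
python3 - <<'E'
from h import *
plan((-44,4.5),88)
wwash("w4.png")
E
```

```text
t 5.75 tcp_s [-45.6   2.9] z 130.4 psi_s 177.2 w 16.2 F [ 0.1  0.3 -0.3]
after turn: x,y,z cm -0.15 0.17 4.24
px 315 338 r 33.9 fill 0.75 sorter [-9.1  2.9]
px 554 316 r 37.9 fill 0.86 sorter [-14.5 122.7]
px 114 181 r 43.2 fill 0.87 sorter [-92.7 -82.8]
px 299 143 r 58.5 fill 0.63 sorter [-105.2    0.5]
```

send_rows --steps '[[[0,0.2,1.5,0,0.19],[0,0,1.5,0,0.19],[0,0,1.1,0,0.19],[0,0,0,0,0.19],[-0.9,0,0.02,0,0.19],[-0.9,0,0.02,0,0.19],[-0.9,0,0.02,0,0.19]]]'

```text
clock: 6.38
position: [560.3, -1.4, 90.2]
ee_rot: [0.086, 0.996, 0.008, 0.002]
contact_force: [-0.1, 0.6, -1.4]
gripper_width: 16.2
```

```bash
python3 - <<'E'
from h import *
plan((44,-0.7),87)
E
```

```text
t 6.38 tcp_s [-17.1  -0.5] z 90.2 psi_s 177.6 w 16.2 F [-0.1  0.6 -1.4]
after turn: x,y,z cm -6.11 0.23 0.32
```

send_rows --steps '[[[-0.9,0.1,0.25,0,0.19],[-0.9,0.1,0.05,0,0.19],[-0.9,0.1,0.05,0,0.19],[-0.9,0.06,0.03,0,0.19],[-0.9,0.05,0.02,0,0.19],[0,0,0,0,0.19]]]'

```text
clock: 6.88
position: [616.6, -7.1, 88.9]
ee_rot: [0.086, 0.996, 0.009, 0.006]
contact_force: [-0.2, 0.2, 0.5]
gripper_width: 16.1
```

```bash
python3 - <<'E'
from h import *
plan((44,-0.7),87)
wwash("w5.png")
E
```

```text
t 6.88 tcp_s [39.5  1.1] z 88.9 psi_s 177.6 w 16.1 F [-0.2  0.2  0.5]
after turn: x,y,z cm -0.46 -0.16 0.19
px 314 362 r 26.3 fill 0.51 sorter [63.1  0.8]
px 638 154 r 47.5 fill 0.38 sorter [-13.  114.8]
```

View pics/w5.png

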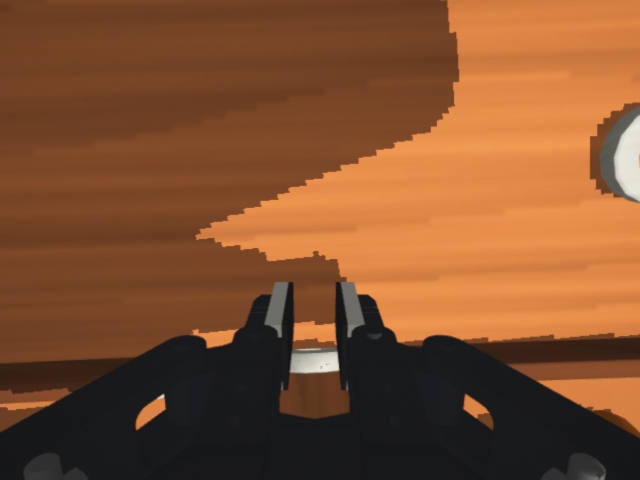

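Only the near rim of the washer is still visible at (315,361), so it is tipping at the lip. I'll push a little farther, then back away and look.

send_rows --steps '[[[-0.5,-0.1,0.05,0,0.19],[-0.5,0,0.05,0,0.19],[0,0,0,0,0.19],[1,0,-0.3,0,0.19],[2,0,-2,0,0.19],[3,0,-2,0,0.19],[3,0,-1,0,0.19],[3,0,0,0,0.19],[0,0,0,0,0.19]]]'

```text
clock: 7.68
position: [498.1, 9.3, 139.7]
ee_rot: [0.087, 0.996, 0.008, 0.003]
contact_force: [-0.1, -0.0, -0.2]
gripper_width: 16.2
```

```bash
python3 - <<'E'
from h import *
a=np.radians(45)
plan((-92.6-34*np.cos(a),-84.3-34*np.sin(a)),130,-135)
im,_=optics.get_image("scene"); cv2.imwrite("pics/s2.png",cv2.resize(im[170:390,150:460],None,fx=2.5,fy=2.5))
E
```

```text
t 7.68 tcp_s [-80.2   2. ] z 139.7 psi_s 177.4 w 16.2 F [-0.1 -0.  -0.2]
turn rad -0.831
after turn: x,y,z cm 10.38 -5.22 0.97
```

View pics/s2.png

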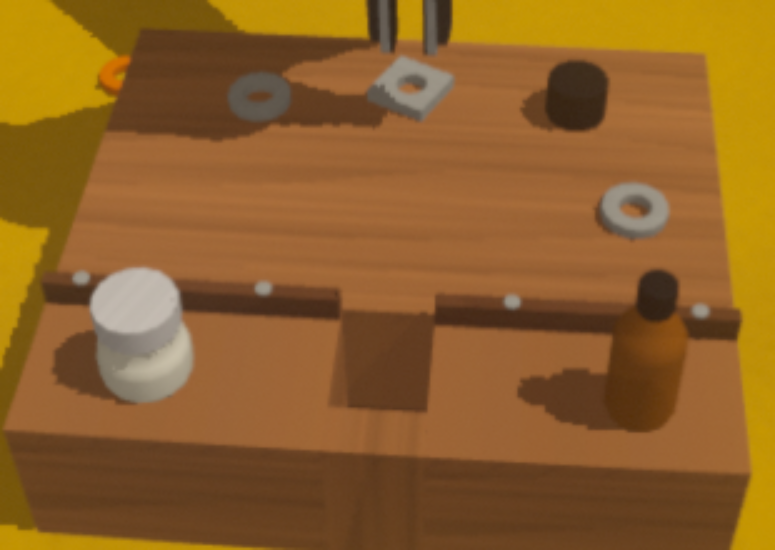

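Washer 2 is gone into the slot. The remaining washers are at crop px (260,97) and (634,210). Next is washer 3.

send_rows --steps '[[[0,0,0,-0.12,0.19],[0,0,0,-0.12,0.19],[0,0,0,-0.12,0.19],[0,0,0,-0.12,0.19],[0,0,0,-0.12,0.19],[0,0,0,-0.12,0.19],[0,0,0,-0.11,0.19]]]'

```text
clock: 8.32
position: [501.7, 10.1, 143.2]
ee_rot: [-0.339, 0.941, 0.005, 0.011]
contact_force: [-0.0, -0.9, -0.4]
gripper_width: 16.1
```

send_rows --steps '[[[3,-1.7,0,0,0.19],[3,-1.7,0,0,0.19],[3,-1.8,0,0,0.19],[1.4,0,0,0,0.19],[0,0,0,0,0.19]]]'

```text
clock: 8.73
position: [456.7, -98.8, 140.5]
ee_rot: [-0.344, 0.939, 0.005, 0.013]
contact_force: [-0.4, -0.4, -0.7]
gripper_width: 16.3
```

```bash
python3 - <<'E'
from h import *
plan((-117,-108),88,-135)
wwash("w6.png")
E
```

```text
t 8.73 tcp_s [-107.2 -110.5] z 140.5 psi_s -132.3 w 16.3 F [-0.4 -0.4 -0.7]
turn rad 0.046
after turn: x,y,z cm 0.51 0.87 5.25
px 323 312 r 30.8 fill 0.72 sorter [-91.2 -85.6]
```

send_rows --steps '[[[0.5,0.85,0,0.04,0.19],[0,0,1.7,0,0.19],[0,0,1.7,0,0.19],[0,0,1.5,0,0.19],[0,0,0,0,0.19]]]'

```text
clock: 9.2
position: [455.8, -91.0, 92.8]
ee_rot: [-0.326, 0.945, 0.003, 0.019]
contact_force: [-0.1, 0.1, -0.7]
gripper_width: 16.1
```

```bash
python3 - <<'E'
from h import *
plan((-116,-108.6),87,-134.5)
plan((-10-24*.7,-1-24*.714),87,-134.5)
E
```

```text
t 9.2 tcp_s [-109.1 -102.9] z 92.8 psi_s -134.5 w 16.1 F [-0.1  0.1 -0.7]
turn rad 0.0
after turn: x,y,z cm 0.89 0.1 0.58
t 9.2 tcp_s [-109.1 -102.9] z 92.8 psi_s -134.5 w 16.1 F [-0.1  0.1 -0.7]
turn rad 0.0
after turn: x,y,z cm -11.81 0.07 0.58
```

send_rows --steps '[[[0.7,0.1,0.2,0,0.19],[0,0,0.4,0,0.19],[0,0,0,0,0.19],[-1.2,0,0.06,0,0.19],[-1.2,0,0.06,0,0.19],[-1.2,0,0.06,0,0.19],[-1.2,0,0.06,0,0.19],[-1.2,0,0.06,0,0.19]]]'

```text
clock: 9.87
position: [503.5, -53.0, 88.8]
ee_rot: [-0.327, 0.945, 0.002, 0.021]
contact_force: [-0.3, 0.1, -0.4]
gripper_width: 16.2
```

```bash
python3 - <<'E'
from h import *
plan((-10-24*.7,-1-24*.714),87,-134.5)
E
```

```text
t 9.87 tcp_s [-66.7 -59. ] z 88.8 psi_s -134.3 w 16.2 F [-0.3  0.1 -0.4]
turn rad 0.003
after turn: x,y,z cm -5.71 0.02 0.18
```

send_rows --steps '[[[-1.2,0,0.15,0,0.19],[-1.2,0,0.07,0,0.19],[-1.2,0,0.06,0,0.19],[-0.9,0,0.05,0,0.19],[-0.6,0,0.04,0,0.19],[0,0,0,0,0.19],[0.6,0,-0.5,0,0.19],[1,0,-2,0,0.19],[0,0,-1,0.12,0.19],[0,0,0,0.12,0.19]]]'

```text
clock: 10.7
position: [534.8, -26.8, 121.4]
ee_rot: [-0.21, 0.978, 0.004, 0.019]
contact_force: [0.0, -0.4, 0.5]
gripper_width: 16.4
```

send_rows --steps '[[[0,0,0,0.12,0.19],[0,0,0,0.12,0.19],[0,0,0,0.12,0.19],[0,0,0,0.12,0.19],[0,0,0,0.06,0.19],[0,0,0,0,0.19]]]'

```text
clock: 11.2
position: [529.5, -30.8, 125.4]
ee_rot: [0.073, 0.997, 0.011, 0.018]
contact_force: [-0.4, -0.1, -0.1]
gripper_width: 16.1
```

```bash
python3 - <<'E'
from h import *
plan((-45,0),128,178)
wwash("w7.png")
E
```

```text
t 11.2 tcp_s [-43.8 -33.6] z 125.4 psi_s 179.0 w 16.1 F [-0.4 -0.1 -0.1]
turn rad 0.018
after turn: x,y,z cm 0.23 3.36 -0.26
px 400 326 r 30.1 fill 0.43 sorter [-13.5   9.7]
px 622 318 r 35.5 fill 0.71 sorter [-15.3 118.8]
px 389 135 r 60.7 fill 0.65 sorter [-105.     0.6]
```

send_rows --steps '[[[0.5,1.5,0,0,0.19],[0.3,1.8,0,0,0.19],[0,0,0,0,0.19]]]'

```text
clock: 11.5
position: [524.8, 1.9, 126.6]
ee_rot: [0.071, 0.997, 0.011, 0.018]
contact_force: [-0.0, -0.2, -0.5]
gripper_width: 16.2
```

```bash
python3 - <<'E'
from h import *
plan((-45,0),88,178)
wwash("w8.png")
E
```

```text
t 11.5 tcp_s [-52.7  -1.8] z 126.6 psi_s 179.2 w 16.2 F [-0.  -0.2 -0.5]
turn rad 0.022
after turn: x,y,z cm -0.76 0.21 3.86
px 323 353 r 33.4 fill 0.73 sorter [-7.4  3.6]
px 560 336 r 37.9 fill 0.84 sorter [-14.7 122.4]
px 315 157 r 58.4 fill 0.65 sorter [-105.1    0.8]
```

View pics/w8.png

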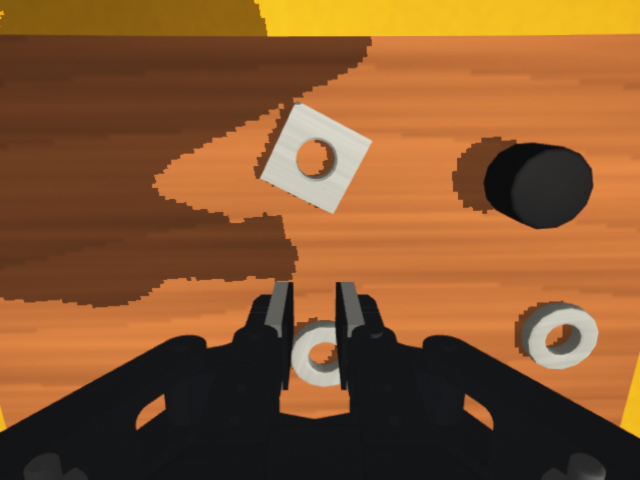

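Washer 3 is at px (323,354), about 4 mm right of the fingers' line. The plate (316,157) and cap (540,185) have not moved. I'll align and push.

send_rows --steps '[[[-0.7,0.65,0,0.035,0.19],[0,0,1.5,0,0.19],[0,0,1.4,0,0.19],[0,0,0.8,0,0.19],[0,0,0,0,0.19]]]'

```text
clock: 11.97
position: [533.6, 5.1, 90.2]
ee_rot: [0.087, 0.996, 0.011, 0.019]
contact_force: [-0.4, 0.0, 0.6]
gripper_width: 16.0
```

```bash
python3 - <<'E'
from h import *
plan((48,0),87)
E
```

```text
t 11.97 tcp_s [-44.4   2.4] z 90.2 psi_s 177.4 w 16.0 F [-0.4  0.   0.6]
after turn: x,y,z cm -9.24 0.18 0.32
```

send_rows --steps '[[[0,0.15,0.3,0,0.19],[-0.9,0.05,0.04,0,0.19],[-0.9,0.05,0.05,0,0.19],[-0.9,0.05,0.05,0,0.19],[-0.9,0.05,0.05,0,0.19],[-0.9,0.05,0.05,0,0.19]]]'

```text
clock: 12.47
position: [582.6, -0.3, 88.2]
ee_rot: [0.087, 0.996, 0.011, 0.02]
contact_force: [-1.0, 0.2, 0.4]
gripper_width: 16.5
```

```bash
python3 - <<'E'
from h import *
plan((48,0),87)
E
```

```text
t 12.47 tcp_s [4.9 3.5] z 88.2 psi_s 177.5 w 16.5 F [-1.   0.2  0.4]
after turn: x,y,z cm -4.32 -0.16 0.12
```

send_rows --steps '[[[-0.7,-0.1,0.1,0,0.19],[-0.7,-0.08,0.05,0,0.19],[-0.8,0,0.05,0,0.19],[-0.8,0,0.05,0,0.19],[-0.8,0,0.05,0,0.19],[-0.4,0,0.03,0,0.19],[0,0,0,0,0.19]]]'

```text
clock: 13.05
position: [632.3, -10.9, 86.8]
ee_rot: [0.087, 0.996, 0.011, 0.021]
contact_force: [-0.1, 0.1, 0.5]
gripper_width: 16.2
```

```bash
python3 - <<'E'
from h import *
plan((50,0),87)
wwash("w9.png")
E
```

```text
t 13.05 tcp_s [55.5 -0.6] z 86.8 psi_s 177.4 w 16.2 F [-0.1  0.1  0.5]
after turn: x,y,z cm 0.56 0.03 -0.02
px 38 410 r 43.9 fill 0.28 sorter [  92.8 -110.9]
px 639 110 r 40.0 fill 0.22 sorter [-11.2 108.3]
```

send_rows --steps '[[[1.5,0,-0.3,0,0.19],[2,0,-2,0,0.19],[3,0,-2.5,0,0.19],[2,0,-1,-0.12,0.19],[0,0,0,-0.12,0.19],[0,0,0,-0.12,0.19],[0,0,0,-0.12,0.19],[0,0,0,-0.12,0.19],[0,0,0,-0.12,0.19],[0,0,0,-0.12,0.19]]]'

```text
clock: 13.93
position: [536.8, 3.7, 143.6]
ee_rot: [-0.341, 0.94, 0.002, 0.023]
contact_force: [-0.1, -0.3, 0.0]
gripper_width: 16.6
```

send_rows --steps '[[[0,0,0,-0.12,0.19],[0,0,0,-0.12,0.19],[0,0,0,-0.12,0.19],[0,0,0,-0.12,0.19],[0,0,0,-0.12,0.19],[0,0,0,-0.12,0.19],[0,0,0,-0.1,0.19],[0,0,0,0,0.19]]]'

```text
clock: 14.6
position: [532.5, 4.2, 144.8]
ee_rot: [-0.701, 0.713, -0.007, 0.022]
contact_force: [0.1, -0.1, 0.1]
gripper_width: 16.2
```

```bash
python3 - <<'E'
from h import *
plan((-16,157),135,-88)
wwash("w10.png")
E
```

```text
t 14.6 tcp_s [-45.3   1.5] z 144.8 psi_s -83.5 w 16.2 F [ 0.1 -0.1  0.1]
turn rad 0.079
after turn: x,y,z cm -15.44 -3.47 0.98
px 434 268 r 49.9 fill 0.64 sorter [-1.043e+02  1.000e-01]
px 28 14 r 31.5 fill 0.47 sorter [ 95.2 -95. ]
```

send_rows --steps '[[[0,0,0,0.08,0.19],[-3,-0.8,0,0,0.19],[-3,-0.8,0,0,0.19],[-3,-0.8,0,0,0.19],[-3,-0.8,0,0,0.19],[-3,-0.3,0,0,0.19],[0,0,0,0,0.19]]]'

```text
clock: 15.23
position: [584.1, 153.4, 150.7]
ee_rot: [-0.659, 0.751, -0.005, 0.022]
contact_force: [-0.3, 0.2, -0.4]
gripper_width: 16.4
```

```bash
python3 - <<'E'
from h import *
plan((-15.7,157),90,-88)
wwash("w10.png")
E
```

```text
t 15.23 tcp_s [-13.6 156. ] z 150.7 psi_s -90.0 w 16.4 F [-0.3  0.2 -0.4]
turn rad -0.035
after turn: x,y,z cm -0.1 0.21 6.07
px 317 192 r 34.8 fill 0.96 sorter [-12.8 123.4]
```

send_rows --steps '[[[0,0.1,2,0,0.19],[0,0.1,2,0,0.19],[0,0,1.5,0,0.19],[0,0,0,0,0.19]]]'

```text
clock: 15.62
position: [582.4, 152.4, 94.9]
ee_rot: [-0.656, 0.754, -0.005, 0.022]
contact_force: [0.5, -1.1, -0.6]
gripper_width: 16.3
```

```bash
python3 - <<'E'
from h import *
plan((-13.5,23),87)
E
```

```text
t 15.62 tcp_s [-15.1 154.9] z 94.9 psi_s -90.5 w 16.3 F [ 0.5 -1.1 -0.6]
after turn: x,y,z cm 13.19 -0.27 0.79
```

send_rows --steps '[[[0,-0.15,0.6,0,0.19],[0,0,0,0,0.19],[1.2,-0.02,-0.02,0,0.19],[1.2,-0.02,-0.02,0,0.19],[1.2,-0.02,-0.02,0,0.19],[1.2,-0.02,-0.02,0,0.19],[1.2,0,-0.02,0,0.19]]]'

```text
clock: 16.2
position: [577.1, 87.3, 91.8]
ee_rot: [-0.655, 0.755, -0.006, 0.025]
contact_force: [0.8, -0.0, 0.3]
gripper_width: 16.1
```

```bash
python3 - <<'E'
from h import *
plan((-13.5,23),87)
wwash("w11.png")
E
```

```text
t 16.2 tcp_s [-11.9  89.7] z 91.8 psi_s -90.6 w 16.1 F [ 0.8 -0.   0.3]
after turn: x,y,z cm 6.67 0.09 0.48
px 311 240 r 47.4 fill 0.96 sorter [-10.8  63.9]
px 101 74 r 40.1 fill 0.34 sorter [58.   6.3]
px 590 57 r 75.3 fill 0.63 sorter [-98.7   4. ]
```

View pics/w11.png

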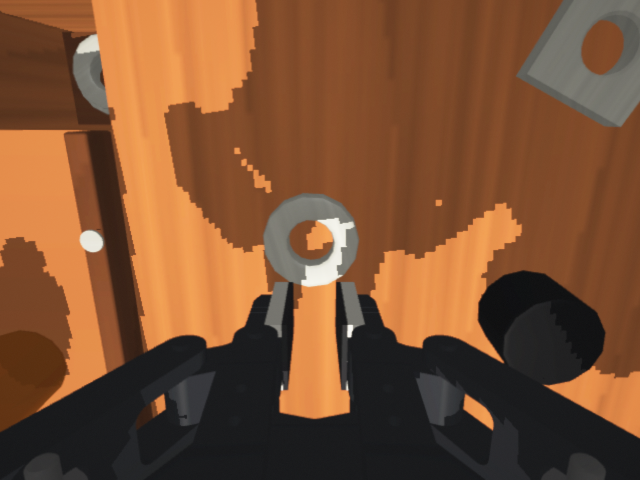

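Washer 1 is in the cup at (311,240). The grey ring at (100,74) is a washer down in the slot, cut off by the deck lip. I'll continue the push.

send_rows --steps '[[[0,0,0.35,0,0.19],[1.0,0.02,0.03,0,0.19],[1.1,0.02,0,0,0.19],[1.1,0.02,0,0,0.19],[1.1,0.02,0,0,0.19],[1,0,0,0,0.19],[0.7,0,0,0,0.19],[0,0,0,0,0.19]]]'

```text
clock: 16.92
position: [565.8, 17.5, 86.3]
ee_rot: [-0.653, 0.757, -0.006, 0.025]
contact_force: [-0.6, -0.2, 0.1]
gripper_width: 16.1
```

```bash
python3 - <<'E'
from h import *
plan((-13.5,23),87)
wwash("w12.png")
E
```

```text
t 16.92 tcp_s [-14.1  18.9] z 86.3 psi_s -90.9 w 16.1 F [-0.6 -0.2  0.1]
after turn: x,y,z cm -0.41 -0.05 -0.07
px 565 257 r 76.4 fill 0.63 sorter [-101.6   -2. ]
px 315 269 r 76.8 fill 0.7 sorter [-14.7   2.4]
```

send_rows --steps '[[[-0.6,0,-0.5,0,0.19],[-1,0,-2,0,0.19],[0,0,-1,0.12,0.19],[0,0,0,0.12,0.19],[0,0,0,0.12,0.19],[0,0,0,0.12,0.19],[0,0,0,0.12,0.19],[0,0,0,0.12,0.19],[0,0,0,0.12,0.19],[0,0,0,0.12,0.19]]]'

```text
clock: 17.8
position: [569.3, 41.1, 127.5]
ee_rot: [-0.212, 0.977, 0.007, 0.027]
contact_force: [-0.3, -0.2, -0.1]
gripper_width: 16.2
```

send_rows --steps '[[[0,0,0,0.12,0.19],[0,0,0,0.12,0.19],[0,0,0,0.12,0.19],[0,0,0,0.12,0.19],[0,0,0,0.08,0.19],[0,0,0,0,0.19]]]'

```text
clock: 18.3
position: [570.9, 47.1, 130.3]
ee_rot: [0.078, 0.996, 0.015, 0.026]
contact_force: [0.6, -0.0, 0.3]
gripper_width: 16.2
```

```bash
python3 - <<'E'
from h import *
plan((-48,-4),128,180)
wwash("w13.png")
E
```

```text
t 18.3 tcp_s [-12.8  49. ] z 130.3 psi_s 178.4 w 16.2 F [ 0.6 -0.   0.3]
turn rad -0.028
after turn: x,y,z cm 3.52 -5.3 0.23
px 193 265 r 38.2 fill 0.91 sorter [-15.6  -6.3]
px 181 61 r 67.5 fill 0.63 sorter [-104.2   -0.3]
```

send_rows --steps '[[[1.6,0,0,-0.1,0.19],[2,-1.4,0,0,0.19],[0,-1.6,0,0,0.19],[0,-1.6,0,0,0.19],[0,-1,0,0,0.19],[0,0,0,0,0.19]]]'

```text
clock: 18.85
position: [532.6, -3.1, 128.0]
ee_rot: [0.014, 0.999, 0.014, 0.028]
contact_force: [0.9, -0.3, 0.9]
gripper_width: 16.2
```

```bash
python3 - <<'E'
from h import *
plan((-48.5,-8.5),90,184.4)
wwash("w14.png")
E
```

```text
t 18.85 tcp_s [-44.3  -5.8] z 128.0 psi_s 185.8 w 16.2 F [ 0.9 -0.3  0.9]
turn rad 0.024
after turn: x,y,z cm 0.44 -0.24 3.8
px 304 320 r 33.6 fill 0.69 sorter [-15.9  -6.3]
px 338 137 r 59.9 fill 0.65 sorter [-105.3    0.2]
```

send_rows --steps '[[[0.7,-0.25,0,0.024,0.19],[0,0,1.5,0,0.19],[0,0,1.5,0,0.19],[0,0,0.7,0,0.19],[0,0,0,0,0.19]]]'

```text
clock: 19.32
position: [528.7, -1.7, 90.9]
ee_rot: [0.027, 0.999, 0.015, 0.03]
contact_force: [-0.2, -0.3, 0.0]
gripper_width: 16.3
```

```bash
python3 - <<'E'
from h import *
plan((48,-1),87)
E
```

```text
t 19.32 tcp_s [-48.4  -4.9] z 90.9 psi_s 184.3 w 16.3 F [-0.2 -0.3  0. ]
after turn: x,y,z cm -9.64 -0.33 0.39
```

send_rows --steps '[[[0,-0.35,0.3,0,0.19],[-0.6,0,0.05,0,0.19],[-0.9,0,0.06,0,0.19],[-0.9,0,0.06,0,0.19],[-0.9,0,0.06,0,0.19],[-0.9,0,0.06,0,0.19]]]'

```text
clock: 19.82
position: [574.5, -6.8, 89.2]
ee_rot: [0.026, 0.999, 0.015, 0.031]
contact_force: [0.2, -0.7, -0.9]
gripper_width: 16.0
```

```bash
python3 - <<'E'
from h import *
plan((48,-1),87)
wwash("w15.png")
E
```

```text
t 19.82 tcp_s [-2.3 -4. ] z 89.2 psi_s 184.4 w 16.0 F [ 0.2 -0.7 -0.9]
after turn: x,y,z cm -5.03 -0.08 0.22
px 314 360 r 41.9 fill 0.69 sorter [21.3 -1.4]
px 352 17 r 79.2 fill 0.44 sorter [-1.014e+02  1.000e-01]
```

Good: the washer is at about (21,-2) in sorter coordinates, so I'll finish the push.

send_rows --steps '[[[-0.8,-0.05,0.2,0,0.19],[-0.8,-0.03,0.06,0,0.19],[-0.8,0,0.06,0,0.19],[-0.8,0,0.06,0,0.19],[-0.8,0,0.06,0,0.19],[-0.6,0,0.04,0,0.19],[0,0,0,0,0.19]]]'

```text
clock: 20.45
position: [630.1, -10.4, 88.2]
ee_rot: [0.027, 0.999, 0.015, 0.034]
contact_force: [-0.1, -0.2, -0.4]
gripper_width: 16.3
```

```bash
python3 - <<'E'
from h import *
plan((50,-1),87)
wwash("w16.png")
E
```

```text
t 20.45 tcp_s [53.3 -0.4] z 88.2 psi_s 184.3 w 16.3 F [-0.1 -0.2 -0.4]
after turn: x,y,z cm 0.33 -0.03 0.12
px 39 400 r 49.8 fill 0.5 sorter [ 100.1 -106.1]
```

Now back up, retreat and inspect.

send_rows --steps '[[[1.5,0,-0.3,0,0.19],[2,0,-2,0,0.19],[3,0,-3,0,0.19],[3,0,-3,0,0.19],[3,0,-3,0,0.19],[3,0,-2,0,0.19],[0,0,0,0,0.19],[0,0,0,0,0.19]]]'

```text
clock: 21.17
position: [457.9, -6.4, 211.7]
ee_rot: [0.027, 0.999, 0.015, 0.03]
contact_force: [0.3, 0.1, 0.2]
gripper_width: 16.1
```

```bash
python3 - <<'E'
from h import *
plan((-100,0),200)
wwash("w17.png")
a=cv2.imread("pics/w17.png")
b,_=optics.get_image("scene"); t,d=optics.get_image("top")
crops=[b[170:390,150:460],t[95:325,200:460],t[115:185,315:370]]
cs=[cv2.resize(c,(390,290),interpolation=cv2.INTER_CUBIC) for c in crops]+[cv2.resize(a,(390,290))]
cv2.imwrite("pics/fin.png",np.vstack([np.hstack(cs[:2]),np.hstack(cs[2:])]))
for c,s in blobs(t):
    if 200<c[0]<460 and 90<c[1]<320: print(np.round(c,1),s[4],w2s(ray("top",c,93)[0]).round(1))
E
```

```text
t 21.17 tcp_s [-117.9  -18.7] z 211.7 psi_s 184.3 w 16.1 F [0.3 0.1 0.2]
after turn: x,y,z cm -1.93 1.73 1.17
px 334 238 r 36.3 fill 0.65 sorter [-104.7    0.8]
[413.4 144.9] 775 [ 112.3 -111.1]
[341.9 159. ] 269 [72.3 -3.1]
[275.7 306.4] 67 [-171.7   60.9]
```

View pics/fin.png

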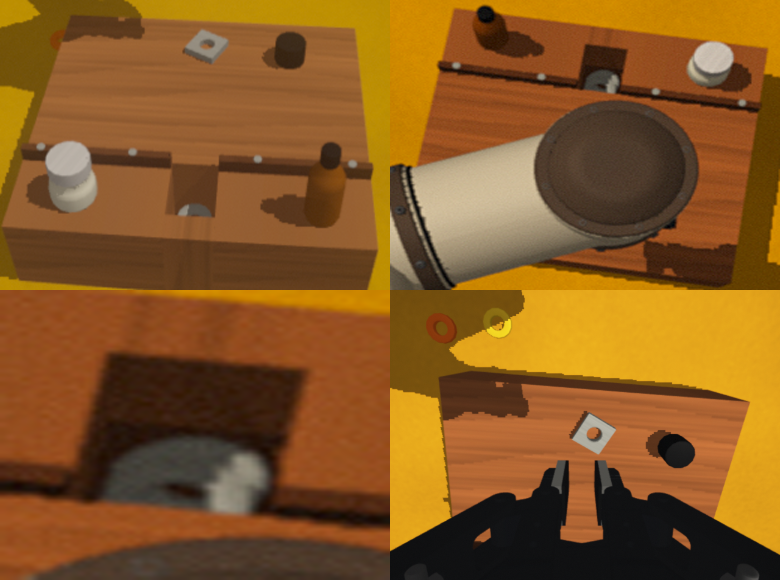

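The deck is clear of washers, and the plate, cap, bottle and jar are in place. A washer is visible inside the slot at top px (342,159). I'll check its depth, then hand in.

```bash
python3 - <<'E'
from h import *
t,d=optics.get_image("top"); c=optics.get_calibration("top");R=cv2.Rodrigues(c["rvec"])[0];K=c["K"]
for q in [(333,158),(340,155),(345,157),(352,158),(342,163)]:
    r=d[q[1],q[0]]; p=np.array([(q[0]-K[0,2])/K[0,0]*r,(q[1]-K[1,2])/K[0,0]*r,r]); w=R.T@(p-c["tvec"]); print(q,w2s(w).round(),w[2].round(1))
print(arm.read_state()["contact_force"].round(1))
E
```

```text
(333, 158) [91. 13.] 36.0
(340, 155) [101.   3.] 26.4
(345, 157) [97. -6.] 31.8
(352, 158) [100. -18.] 23.9
(342, 163) [94. -2.] 8.8
[ 0.1 -0.4  0.6]
```

```bash
python3 -c "
from bench import job
print(job.job_done())"
```

```text
the job is handed in; nothing more can be done
None
```

All three steel washers are in the slot. I pushed each one with slightly open fingertips, first to the gate's centreline and then straight through the gate. The job was handed in at about 21 s of the 72 s allowed.

**Last checks:**
- **Washers:** no washer is left on the parts of the deck I could see. Depth readings inside the slot put steel between about 24 and 36 mm above the bench, well below the 85 mm deck. The camera never showed all three at once, because they overlap; I saw each one leave the deck as it was pushed.
- **Other things:** the last measurements put the square plate and jar within about 1 mm of where they started. The cap and bottle look unmoved in the pictures. The orange and yellow rings were not touched.
- **Robot:** it was clear of everything at hand-in, and every force reading was under about 2 N.

**Small disagreements:**
- Two camera estimates of the gate differed by a few mm from the board outline.
- The tool tilted up to about 4° during the run. I corrected its height between moves.

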